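Load the drives into the storage bay's pull-out tray with the lifter

TASK

Turn the yellow clamp knob to free the storage bay's tray, pull the tray fully out, and use the lifter (the spatula) to slide under each drive on the pad and set it down in the tray lane of its own colour, lying flat between the dividers and not sticking out over the tray's open front edge. When all the drives there are loaded, push the tray fully home, turn the knob back fully to lock it, and leave the lifter standing on its mat, blade pointing the way it did at the start. Touch the drives only with the lifter, never with the gripper, and leave the other things on the bench where they are.

Things in the scene. Friction and masses are not known exactly. Their poses are not given: they have to be found in the camera images.
- lifter: The lifter, a spatula, 0.35 kg (balances about x -7 mm), standing level on its blade and a heavy foot at the handle's rear. x from handle to blade tip, z up; origin below the handle's middle, at blade underside. Handle: red bar, x -55 to 55 mm, 18 wide, 44 to 66 high; foot under it at x -53 to -41. Neck slopes from its front end (x 50) down to x 85. Blade x 83 to 170 mm, 44 wide, 2.5 thick.
- lifter_tip (a point): Middle of the tip edge of the lifter's blade, on its underside, 170 mm ahead of the lifter's origin.
- drive_blue: Flat blue drive: aluminium slab with blue label, 104 mm long (x), 76 wide (y), 23 high in all, 0.10-0.17 kg; may be absent. Stands on two skids along its long sides, 9 mm high and 9 wide, so under it runs a tunnel along x, open at both ends, 58 mm wide, 9 mm high. Origin: centre, at the underside of the skids; z up.
- drive_orange: Flat orange drive: aluminium slab with orange label, 104 mm long (x), 76 wide (y), 23 high in all, 0.10-0.17 kg; may be absent. Stands on two skids along its long sides, 9 mm high and 9 wide, so under it runs a tunnel along x, open at both ends, 58 mm wide, 9 mm high. Origin: centre, at the underside of the skids; z up.
- drive_green: Flat green drive: aluminium slab with green label, 104 mm long (x), 76 wide (y), 23 high in all, 0.10-0.17 kg; may be absent. Stands on two skids along its long sides, 9 mm high and 9 wide, so under it runs a tunnel along x, open at both ends, 58 mm wide, 9 mm high. Origin: centre, at the underside of the skids; z up.
- lane_blue (a point): Where a drive's origin belongs in the tray lane with the blue floor (left lane seen from the robot), on the lane floor, 10 mm above the bench; moves with the tray. x points into the bay, y across. Lane 92 mm wide between dividers 10 mm high; rear wall 64 mm beyond the point, open front edge (no lip) 72 mm before it.
- lane_orange (a point): Where a drive's origin belongs in the tray lane with the orange floor (middle lane seen from the robot), on the lane floor, 10 mm above the bench; moves with the tray. x points into the bay, y across. Lane 92 mm wide between dividers 10 mm high; rear wall 64 mm beyond the point, open front edge (no lip) 72 mm before it.
- lane_green (a point): Where a drive's origin belongs in the tray lane with the green floor (right lane seen from the robot), on the lane floor, 10 mm above the bench; moves with the tray. x points into the bay, y across. Lane 92 mm wide between dividers 10 mm high; rear wall 64 mm beyond the point, open front edge (no lip) 72 mm before it.
- tray (a joint): How far the bay's tray is pulled out, m: 0 fully home under the wire roof (80 mm above the bench), 0.11 fully out towards the robot. Runs level and stiffly (about 2 N), stays where it is left. Cannot leave home while the clamp is locked.
- tray_pull (a point): Grip point on the tray's pull, an upright red post on the tray's front left corner, 14 mm thick along the sliding direction, 32 mm wide across it, from 14 to 66 mm above the bench; the point is on its middle line, 50 mm above the bench. x points into the bay: home is +x, out is -x.
- clamp (a joint): Angle of the tray's clamp knob, rad: 0 locked (a steel tab points at the tray's lug and bars it), growing clockwise seen from above to 1.57, fully free; above about 1.2 the tray can move. Turns lightly (0.06 N m), stays where it is left. Turned back with the tray more than 5 mm from home, the tab meets the lug or bars the tray's way in.
- clamp_grip (a point): Grip point of the yellow clamp knob right of the tray, on its vertical axis, 55 mm above the bench. The knob is an upright bar 14 mm thick (this point's x), 56 mm long (its y), from 40 to 68 mm high; the point turns with it. Locked, the bar lies across the sliding direction; free, along it.
- mat_home (a point): Point on the lifter's mat (black with green border, 280 x 85 mm, flush with the bench) where the lifter's origin belongs; x, along the mat, is the way the blade should point. The mat's middle lies 60 mm ahead along x.
- adapter: Bystander: black power brick, 50 x 95 x 32 mm, origin under its middle.
- hub: Bystander: black port hub, 50 x 120 x 22 mm, origin under its middle.
- driver: Bystander: screwdriver lying down.
- mug: Bystander: white mug, 80 mm wide, 90 mm high.
- screws: Bystander: jar of screws, 60 mm wide, 70 mm high.
- plant: Bystander: small potted plant, 90 mm wide pot, 150 mm high.
Mind the look-alikes: they are no part of the job. Leave any brown look-alike of the drive_orange alone.

How it is judged:
By the outcome, as a careful person would: the job done as asked, in the order asked, and still so for the second after the job is handed in, with the robot touching nothing.
Of drive_blue, drive_orange, drive_green only 2 to 3 are there at a start; the rules pass over those that are not, and their reading is None.
At some moment in a run one of drive_blue, drive_orange, drive_green may be knocked a few centimetres aside while the robot is not near it.
It also fails if it takes over 210 s, if anything falls off the work surface, if the arm or the gripper's body presses on something with over 40 N, if the wrist force passes 120 N, or if a joint passes its speed limit or range.

ROBOT

A 6-joint arm with a two-finger parallel gripper is mounted at the origin on the work surface. World frame = base frame: x ahead of the robot, y to its left, z up, the work surface at z = 0. Lengths are in m, angles in degrees, forces in N, time in s.
With the tool pointing down it reaches from about 0.325 to 0.85 m from the base axis. Payload 15.5 kg.
Tool frame: the origin (TCP) lies midway between the tips of the shut fingers; the grasp point (between the pads) lies 19 mm behind it; y points along the fingers, x is the direction in which the jaws open and shut, and the axes are right-handed (so a half turn about y gives the same grasp; the last joint's range is limited). The gripper opens to 91 mm and grips with 3 to 60 N. Pads are 32 mm wide; open, the fingers measure 118 mm over their backs; the gripper's body (76 mm by 178 mm) begins 60 mm behind the grasp point.
Start: joints at [-77.836, 28.281, 77.091, -0, 74.628, -5.472], TCP at [0.189, -0.596, 0.214] pointing down, gripper open.
Joint ranges: [-166.48, 166.48], [-47.26, 123.95], [12.59, 153.08], [-70.14, 250.14], [6.76, 159.57], [-176.63, 176.63]. Speed limits (degrees/s): [108.29, 108.29, 147.25, 172.46, 172.46, 172.46].

INTERFACE

Orientations are given as a 3x3 rotation matrix whose columns are the frame's x, y, z axes.
In Python, from bench import ctrl gives the robot as it stands. The module is installed in compiled form; this text tells all that it offers. Calls block until the motion is done:
- ctrl.goto(position, orientation): joint-space move of the TCP to a pose.
- ctrl.move_l(position, vel=0.15, ori=None, contact_N=None): straight line of the TCP; ori=None keeps the orientation; vel is the mean speed in m/s. With contact_N (N) it stops when the force on the tool has changed by that much, and returns True; else False.
- ctrl.movej(angles): joint-space move.
- ctrl.command_gripper(opening): opening from 0.0 (shut) to 1.0 (fully open); the grip force is fixed at half the most; returns when the fingers have stopped.
- ctrl.sleep(seconds).
- ctrl.ik(position, orientation): joint angles nearest the present ones, or None.
- ctrl.read_camera(name): name is "side" or "top" or "wrist"; returns the picture (480x640x3 uint8, blue, green, red); there is no depth.
- ctrl.camera_params(name): a dict with "fx", "fy", "cx", "cy" (pixels), "pose" (4x4, takes a point from camera to world coordinates); the wrist camera has in their place "T_tool_cam" (4x4, takes a point from camera to tool coordinates, whose origin is the TCP and whose axes are the tool frame's). Camera axes: x right, y up, looking along -z (the intrinsics and any distortion apply to the point x, -y, -z); pixel columns grow to the right and rows downward; lengths in m; the calibration is good to about 2 mm. A picture is of the moment at which its call begins: read the wrist's pose just before it. camera_params takes no time and is no camera call.
A pose or a line that the arm cannot do raises ctrl.MotionError and nothing moves.
- ctrl.sign_off(): hands the job in, once; it reports no verdict.
Readings, each from a call of its own:
- ctrl.current_t(): time.
- ctrl.current_q(): joint angles.
- ctrl.current_dq(): joint speeds.
- ctrl.current_effort(): joint torques, N m.
- ctrl.current_tool_pos(): TCP position.
- ctrl.current_eef_rot(): TCP orientation.
- ctrl.current_contact_force(): force on the tool from outside, world axes, zero at the start.
- ctrl.current_wrist_torque(): the same for the moment, N m.
- ctrl.current_grip_width(): opening from 0.0 (shut) to 1.0 (fully open).
Only numpy, scipy, OpenCV 4.12 (cv2) and the standard library are available. Lean on these libraries where they do the work, as an engineer would, in place of code of your own. Each camera call takes 0.05 s, during which the arm holds its last target.

## Working session

There is one attempt and no reset: what is moved stays moved. The work goes in short steps, each a Python script; the robot and the scene stay as the last script left them, time stands still between calls to the robot, and variables do not carry over. Pictures are saved under pics/ and viewed, and the job is handed in when it is done.

```bash
mkdir -p pics; ls
python3 - <<'E'
from bench import ctrl
import cv2
for n in ["top","side","wrist"]:
    im=ctrl.read_camera(n); cv2.imwrite(f"pics/a_{n}.png",im)
    p=ctrl.camera_params(n); print(n,p)
print(ctrl.current_t(),ctrl.current_eef_rot())
E
```

```text
pics
top {'fx': 508.53496150200726, 'fy': 508.53496150200726, 'cx': 315.27085836779054, 'cy': 241.40143821156525, 'pose': array([[ 2.48763352e-02,  9.91053525e-01, -1.31126192e-01,
         3.37782780e-01],
       [-9.99486423e-01,  2.20059264e-02, -2.32944176e-02,
        -2.36499526e-04],
       [-2.02004613e-02,  1.31638328e-01,  9.91091969e-01,
         1.49044800e+00],
       [ 0.00000000e+00,  0.00000000e+00,  0.00000000e+00,
         1.00000000e+00]])}
side {'fx': 598.815632490199, 'fy': 598.815632490199, 'cx': 330.0602775273737, 'cy': 242.21973017827904, 'pose': array([[ 0.96049636, -0.1653616 ,  0.22383538,  0.92231082],
       [ 0.27816253,  0.59504289, -0.75402226, -1.34646427],
       [-0.00850532,  0.78649825,  0.61753394,  1.18802413],
       [ 0.        ,  0.        ,  0.        ,  1.        ]])}
wrist {'fx': 424.89250959777695, 'fy': 424.89250959777695, 'cx': 317.4837021622197, 'cy': 227.9482917068715, 'T_tool_cam': array([[ 9.99999702e-01,  2.97475336e-04, -7.12621267e-04,
         9.35520411e-04],
       [-7.66078865e-04,  2.66027106e-01, -9.63965244e-01,
        -1.70630016e-01],
       [-9.71793117e-05,  9.63965503e-01,  2.66027254e-01,
         7.47586027e-02],
       [ 0.00000000e+00,  0.00000000e+00,  0.00000000e+00,
         1.00000000e+00]])}
0.15 [[ 3.02971180e-01 -2.10792475e-04  9.52999696e-01]
 [-9.52999231e-01  9.44718837e-04  3.02971241e-01]
 [-9.64180822e-04 -9.99999532e-01  8.53375139e-05]]
```

View pics/a_top.png

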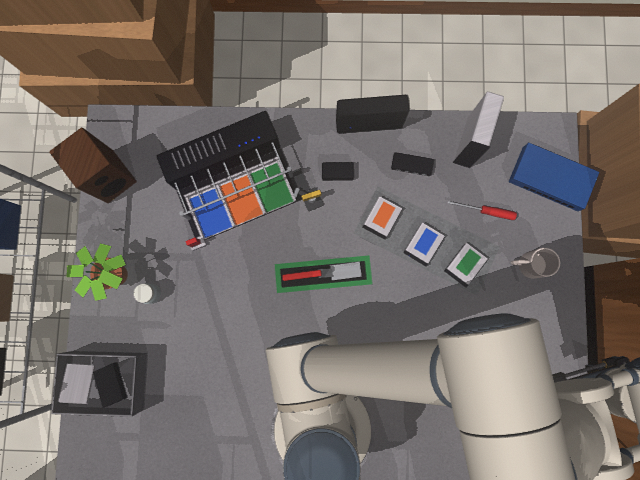

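View pics/a_side.png

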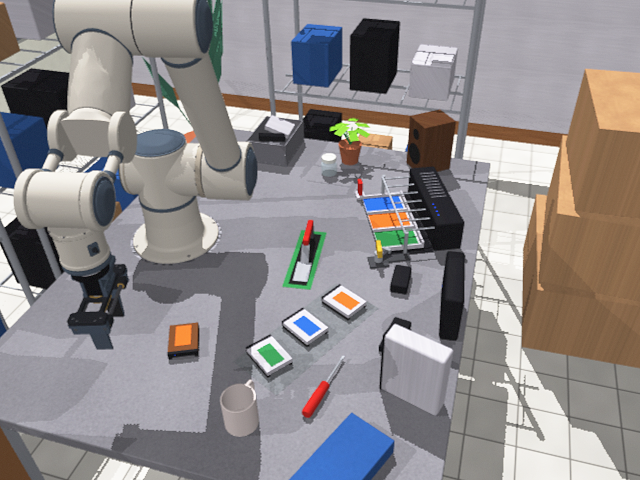

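View pics/a_wrist.png

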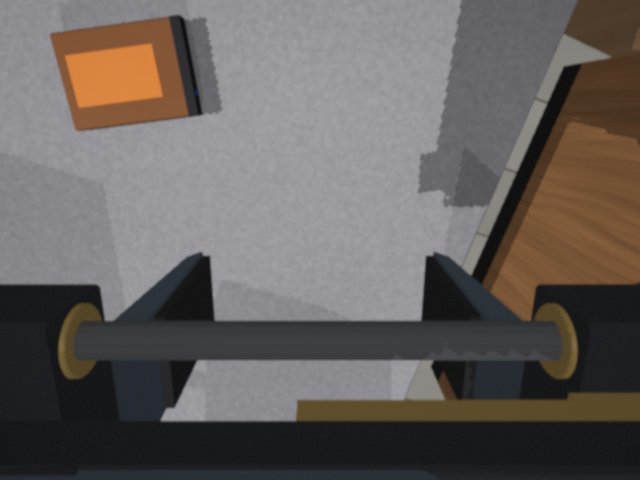

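```bash
cat > h.py <<'E'
from bench import ctrl
import cv2, numpy as np
def ray(name,uv,rotpos=None):
    p=ctrl.camera_params(name)
    if name=="wrist":
        R,t=rotpos; T=np.eye(4);T[:3,:3]=R;T[:3,3]=t; P=T@p["T_tool_cam"]
    else: P=p["pose"]
    uv=np.atleast_2d(np.asarray(uv,float))
    d=np.c_[(uv[:,0]-p["cx"])/p["fx"],-(uv[:,1]-p["cy"])/p["fy"],-np.ones(len(uv))]
    return P[:3,3],d@P[:3,:3].T
def at_z(name,uv,z,rp=None):
    o,d=ray(name,uv,rp); s=(z-o[2])/d[:,2]; return (o+d*s[:,None])[:,:2]
def proj(name,X,rp=None):
    p=ctrl.camera_params(name)
    if name=="wrist":
        R,t=rp; T=np.eye(4);T[:3,:3]=R;T[:3,3]=t; P=T@p["T_tool_cam"]
    else: P=p["pose"]
    X=np.atleast_2d(X); c=(X-P[:3,3])@P[:3,:3]
    return np.c_[p["cx"]+p["fx"]*c[:,0]/-c[:,2], p["cy"]-p["fy"]*c[:,1]/-c[:,2]]
def Rz(yaw): # tool down, tool z (=horizontal) along yaw (deg)
    a=np.radians(yaw); z=np.array([np.cos(a),np.sin(a),0]); y=np.array([0,0,-1.]); x=np.cross(y,z)
    return np.c_[x,y,z]
def masks(im):
    hsv=cv2.cvtColor(im,cv2.COLOR_BGR2HSV)
    r=lambda a,b:cv2.inRange(hsv,a,b)
    return dict(blue=r((105,120,80),(125,255,255)),orange=r((6,150,120),(16,255,255)),green=r((55,90,50),(80,255,200)),
      yellow=r((20,120,100),(32,255,255)),red=r((0,150,80),(5,255,255))|r((174,150,80),(180,255,255)))
def blobs(m,amin=15):
    n,l,s,c=cv2.connectedComponentsWithStats(m)
    out=[]
    for i in range(1,n):
        if s[i,4]>=amin:
            pts=np.argwhere(l==i)[:,::-1].astype(np.float32)
            out.append((s[i,4],c[i],pts))
    return out
E
python3 - <<'E'
from h import *
im=cv2.imread("pics/a_top.png")
a=cv2.resize(im[150:300,150:350],None,fx=4,fy=4,interpolation=cv2.INTER_CUBIC); cv2.imwrite("pics/c1.png",a)
a=cv2.resize(im[180:300,340:500],None,fx=5,fy=5,interpolation=cv2.INTER_CUBIC); cv2.imwrite("pics/c2.png",a)
for k,m in masks(im).items():
    for A,c,pts in blobs(m):
        z=dict(blue=.023,orange=.023,green=.023,yellow=.068,red=.066)[k]
        w=at_z("top",pts,z).astype(np.float32); r=cv2.minAreaRect(w*1000)
        if abs(w[:,0].mean()-.5)<.35 and abs(w[:,1].mean())<.6: print(k,A,c.round(1),"world",w.mean(0).round(4),"rect",np.round(r[0],1),np.round(r[1],1),round(r[2],1))
E
```

```text
blue 156 [208.7 196.2] world [0.6599 0.3529] rect [660.5 352.8] [31.1 46.1] 23.5
blue 93 [195.5 201.6] world [0.6427 0.3914] rect [642.8 391.2] [30.7 26.8] 24.4
blue 836 [212.7 218.3] world [0.5937 0.3377] rect [593.8 337.4] [87.  85.6] 24.1
blue 313 [425.5 241.2] world [ 0.5396 -0.2854] rect [ 539.7 -285.3] [38.3 68.3] 59.5
orange 149 [241.4 182.6] world [0.7029 0.2577] rect [702.6 257.7] [30.1 44.5] 23.8
orange 110 [226.9 188.6] world [0.6838 0.3   ] rect [683.5 300. ] [30.  32.9] 23.9
orange 819 [243.3 205.7] world [0.6335 0.2491] rect [633.5 249.1] [86.3 84.5] 24.4
orange 294 [383.3 214.3] world [ 0.6162 -0.1628] rect [ 616.3 -162.9] [37.3 67.7] 62.1
green 124 [272.6 169.7] world [0.744  0.1664] rect [743.7 166.5] [30.2 36.9] 25.0
green 132 [258.3 175.7] world [0.7248 0.2083] rect [725.  208.3] [30.1 38.9] 24.7
green 804 [273.8 193. ] world [0.6734 0.1604] rect [673.6 160.3] [86.6 84.6] 24.5
green 311 [467.9 262. ] world [ 0.482  -0.4066] rect [ 482.3 -406.8] [37.8 67.5] 53.3
green 1111 [323. 274.] world [0.4378 0.0096] rect [438.3  10. ] [ 82.5 274.2] 6.7
yellow 99 [310.9 194.6] world [0.6607 0.0489] rect [659.3  49.1] [16.6 55.1] 20.0
red 276 [498.6 212.4] world [ 0.6203 -0.4828] rect [ 620.4 -482.4] [97.9 23.3] 78.7
red 60 [191.9 241.6] world [0.518  0.3836] rect [517.3 382.1] [19.4 34.4] 23.4
red 235 [301.4 275. ] world [0.4304 0.0699] rect [430.4  70.4] [ 17.1 107.5] 8.8
```

View pics/c1.png

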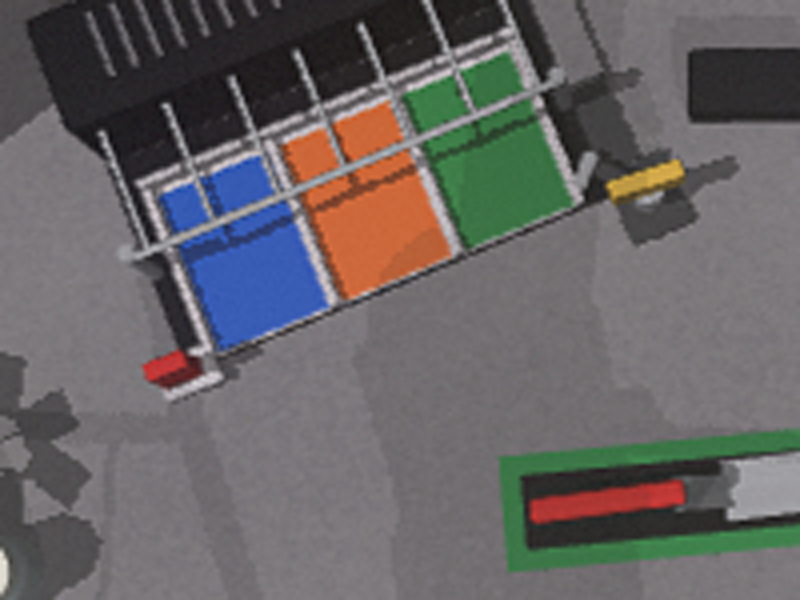

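View pics/c2.png

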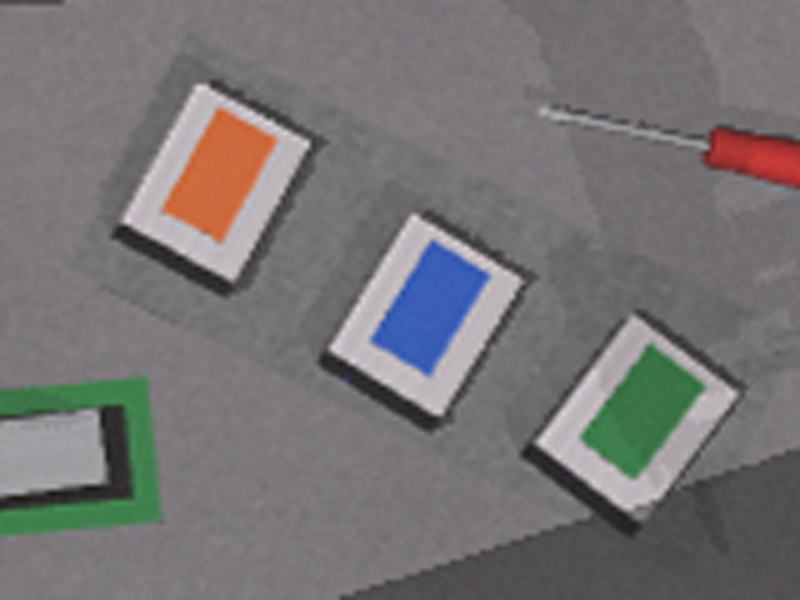

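Run:
```python
from h import *
R=Rz(114); p=[.655,.049,.19]
print(ctrl.ik(p,R))
ctrl.goto([.40,-.1,.25],R) if ctrl.ik([.40,-.1,.25],R) is not None else None
ctrl.goto(p,R)
print(ctrl.current_t(),ctrl.current_q())
rp=(np.array(ctrl.current_eef_rot()),np.array(ctrl.current_tool_pos()))
im=ctrl.read_camera("wrist"); cv2.imwrite("pics/k1.png",im); np.savez("k1.npz",R=rp[0],t=rp[1])
t=ctrl.read_camera("top"); cv2.imwrite("pics/k1t.png",t)
for A,c,pts in blobs(masks(im)["yellow"],100):
    w=at_z("wrist",pts,.068,rp).astype(np.float32); r=cv2.minAreaRect(w*1000); print(A,c,np.round(r[0],1),np.round(r[1],1),r[2])
```

```text
[-9.27831954e-01  3.21087753e+01  7.39191163e+01 -2.54444375e-14
  7.39721084e+01 -2.49278320e+01]
3.2583 [-1.00636258e+00  3.20379676e+01  7.39801969e+01 -1.56606288e-02
  7.39811677e+01 -2.49579526e+01]
1478 [326.98849797 220.67929635] [661.2  48.3] [14.4 58.4] 20.03868293762207
518 [ 66.57528958 340.11583012] [ 517.5 -118.5] [14.6 66.2] 8.592308044433594
830 [562.17590361 330.68192771] [866.6  36.5] [20.  66.9] 48.8190803527832
6842 [479.97778427 408.71411868] [830.6 -45.9] [280.   25.7] 23.939144134521484
```

View pics/k1.png

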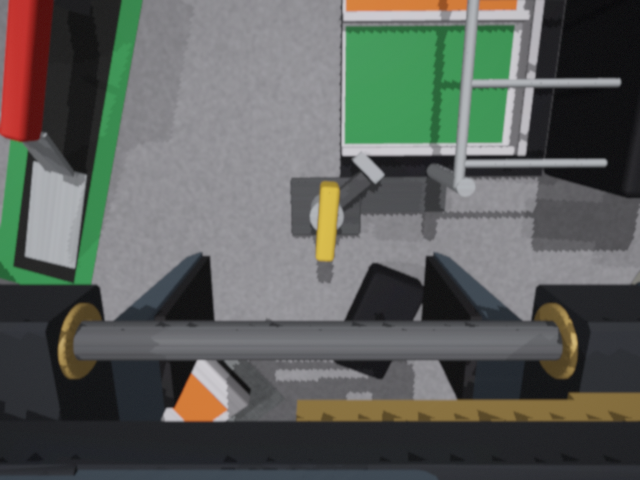

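Run:
```python
from h import *
c=[.6612,.0483]
ctrl.command_gripper(.5)
ctrl.goto(c+[.12],Rz(110))
print(ctrl.move_l(c+[.036],vel=.12,contact_N=8), ctrl.current_tool_pos())
ctrl.command_gripper(0); print(ctrl.current_grip_width(),ctrl.current_contact_force(), ctrl.current_t())
q=np.array(ctrl.current_q())
for d in (22,44,66,89):
    q2=q.copy(); q2[5]+=d; ctrl.movej(q2); print(ctrl.current_contact_force().round(1),ctrl.current_wrist_torque().round(2))
    
print(ctrl.current_q(),ctrl.current_t())
ctrl.command_gripper(.5)
ctrl.move_l(c+[.13],vel=.2)
rp=(np.array(ctrl.current_eef_rot()),np.array(ctrl.current_tool_pos()))
im=ctrl.read_camera("wrist"); cv2.imwrite("pics/k2.png",im); print(ctrl.current_t())
for A,c,pts in blobs(masks(im)["yellow"],100):
    w=at_z("wrist",pts,.068,rp).astype(np.float32); r=cv2.minAreaRect(w*1000); print(A,c,np.round(r[0],1),np.round(r[1],1),r[2])
```

```text
False [0.66188141 0.0483148  0.03702955]
0.26465620302814274 [1.57353368 0.75731809 4.33649769] 5.8917
[4.8 2.6 0.8] [ 0.34 -1.04 -0.08]
[ 7.2  1.4 -1.9] [ 0.21 -1.42 -0.12]
[ 9.6 -0.5 -3. ] [-0.26 -1.78 -0.02]
[ 7.8 -4.9 -2.1] [-1.05 -1.56  0.15]
[-1.01458466e+00  4.23947651e+01  8.05582826e+01 -6.40628919e-02
  5.68410424e+01  6.77828656e+01] 7.775
8.9667
2206 [319.97733454 237.67860381] [665.   47.3] [58.1 13.7] 23.790809631347656
818 [188.25183374 340.8606357 ] [575.9  98.1] [51.  12.7] 13.375666618347168
825 [446.67757576 341.13090909] [631.6 -47.8] [51.3 12.6] 28.481237411499023
8681 [391.15320816 408.9121069 ] [574.4 -28.5] [ 18.8 277.9] 20.949016571044922
```

View pics/k2.png

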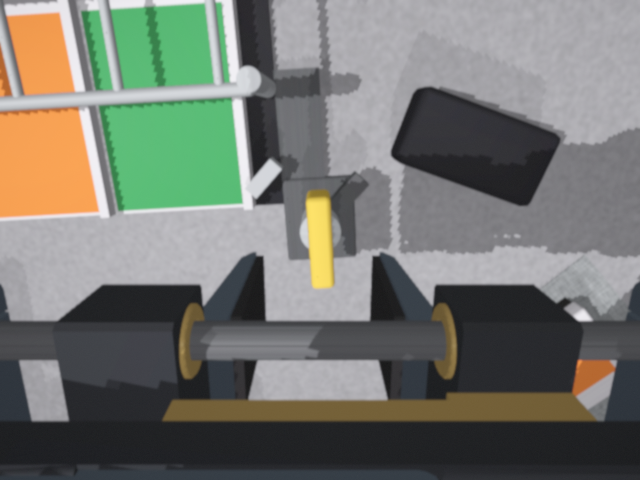

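Run:
```python
from h import *
R=Rz(114)
ctrl.goto([.517,.382,.18],R)
rp=(np.array(ctrl.current_eef_rot()),np.array(ctrl.current_tool_pos()))
im=ctrl.read_camera("wrist"); cv2.imwrite("pics/p1.png",im); print(ctrl.current_t())
for A,c,pts in blobs(masks(im)["red"],100):
    w=at_z("wrist",pts,.066,rp).astype(np.float32); r=cv2.minAreaRect(w*1000); print(A,c,np.round(r[0],1),np.round(r[1],1),r[2])
for k in("blue","orange"):
  for A,c,pts in blobs(masks(im)[k],1000):
    w=at_z("wrist",pts,.010,rp).astype(np.float32); r=cv2.minAreaRect(w*1000); print(k,A,c,np.round(r[0],1),np.round(r[1],1),r[2])
```

```text
10.3917
890 [323.68314607 213.02359551] [518.3 388.4] [11.9 37.4] 23.875133514404297
blue 5440 [372.89375    272.46305147] [594.2 341.2] [87.5 75.5] 24.324201583862305
orange 2066 [356.80154889 380.63407551] [619.5 244.9] [52.7 42.5] 23.882892608642578
```

View pics/p1.png

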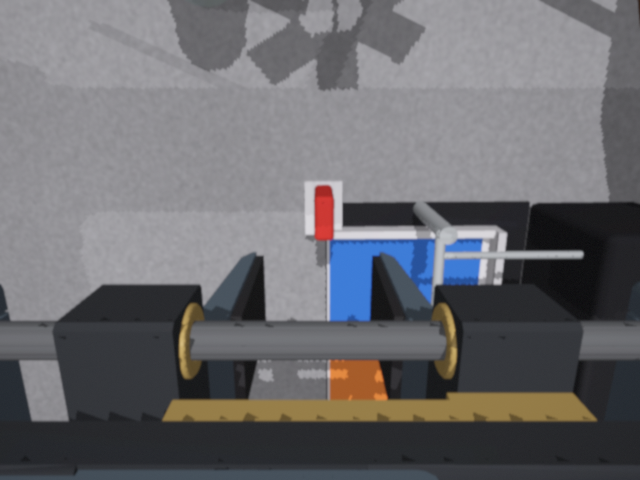

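Run:
```python
from h import *
R=Rz(114.2); c=np.array([.5180,.385,.033]); b=np.array([np.cos(np.radians(24.2)),np.sin(np.radians(24.2)),0])
print(ctrl.goto(c+[0,0,.06],R))
print(ctrl.move_l(c,vel=.12,contact_N=8), ctrl.current_tool_pos())
ctrl.command_gripper(0); print(ctrl.current_grip_width(),ctrl.current_contact_force())
ctrl.move_l(c-.107*b,vel=.1); print(ctrl.current_contact_force())
print(ctrl.move_l(c-.116*b,vel=.04,contact_N=12),ctrl.current_contact_force(),ctrl.current_tool_pos()-c)
ctrl.command_gripper(.5)
p=ctrl.current_tool_pos(); ctrl.move_l([p[0],p[1],.13],vel=.2)
ctrl.goto([.40,.2,.28],Rz(114.2))
im=ctrl.read_camera("top"); cv2.imwrite("pics/t2.png",im); print(ctrl.current_t())
for k,m in masks(im).items():
    for A,c,pts in blobs(m):
        w=at_z("top",pts,.010).astype(np.float32); r=cv2.minAreaRect(w*1000)
        if abs(w[:,0].mean()-.5)<.35 and abs(w[:,1].mean())<.6: print(k,A,c.round(1),"rect",np.round(r[0],1),np.round(r[1],1),round(r[2],1))
```

```text
False
False [0.51864375 0.38536716 0.03407915]
0.1533949299265099 [0.95692717 0.27851213 3.92559369]
[10.41566137  0.64284812 -0.45565164]
True [ 3.53913634  1.85141794 -2.47233919] [-0.09615393 -0.04344842  0.00039673]
15.6667
blue 212 [217.1 229.7] rect [561.2 325.1] [24.4 84.8] 24.3
blue 311 [425.5 241.1] rect [ 541.4 -287.9] [38.4 69.1] 59.0
orange 291 [383.3 214.3] rect [ 618.9 -164.3] [37.4 68. ] 62.1
orange 1031 [255.8 230.9] rect [555.4 214.8] [126.   85.1] 24.3
orange 384 [469.3 349.1] rect [ 234.9 -410.6] [41.3 73.3] 24.5
green 1207 [285.1 220. ] rect [595.7 125.1] [126.1  85.7] 24.3
green 308 [469.8 252.6] rect [ 510.9 -416.1] [37.7 67.8] 53.4
green 1108 [323.1 274.1] rect [439.   10.1] [ 83.5 276.6] 6.7
yellow 99 [311.1 195. ] rect [672.7  50.6] [62.2 15.1] 25.5
red 276 [498.6 212.5] rect [ 631.5 -501.3] [101.8  24.2] 78.7
red 236 [301.1 275.1] rect [433.8  73.6] [ 17.7 112.7] 8.5
```

View pics/t2.png

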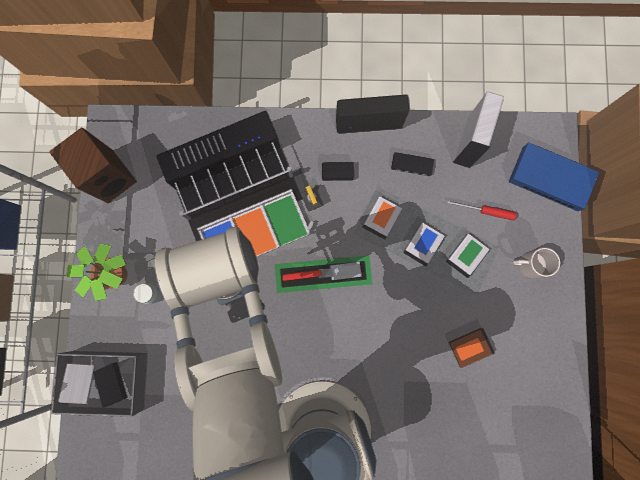

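Run:
```python
from h import *
b=np.array([np.cos(np.radians(24.2)),np.sin(np.radians(24.2))]); n=np.array([-b[1],b[0]])
for f in("a_top","k1t","t2"):
  im=cv2.imread(f"pics/{f}.png")
  for k in("blue","orange","green"):
    P=[at_z("top",pts,.010) for A,c,pts in blobs(masks(im)[k],30) if c[0]<300]
    w=np.vstack(P); w=w[(w@n>-.2)]; s=w@b; l=w@n; print(f,k,"s",np.percentile(s,[.5,99.5]).round(4),"n",np.percentile(l,[1,99]).round(4))
im=cv2.imread("pics/t2.png"); cv2.imwrite("pics/t2c.png",cv2.resize(im[150:300,150:350],None,fx=4,fy=4,interpolation=cv2.INTER_CUBIC))
```

```text
a_top blue s [0.6401 0.765 ] n [0.0247 0.1084]
a_top orange s [0.6408 0.7651] n [-0.0736  0.0103]
a_top green s [0.641  0.7652] n [-0.1714 -0.088 ]
k1t blue s [0.6401 0.765 ] n [0.0247 0.1084]
k1t orange s [0.641  0.7651] n [-0.0729  0.0103]
k1t green s [0.6414 0.7649] n [-0.1717 -0.0886]
t2 blue s [0.6335 0.6574] n [0.0248 0.1078]
t2 orange s [0.5327 0.657 ] n [-0.0736  0.007 ]
t2 green s [0.5328 0.657 ] n [-0.1716 -0.0881]
```

View pics/t2c.png

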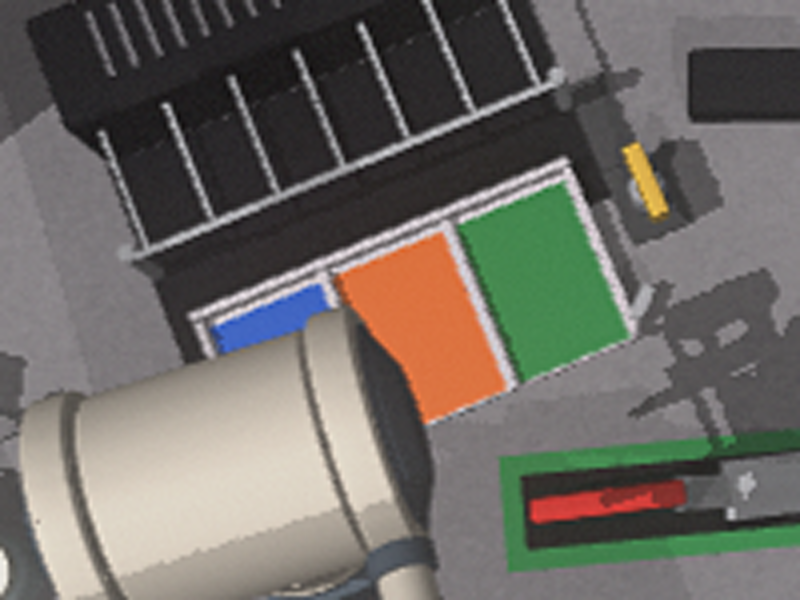

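Run:
```python
from h import *
R=Rz(114.2); c=np.array([.5180,.385,.033]); b=np.array([np.cos(np.radians(24.2)),np.sin(np.radians(24.2)),0])
e=c-.108*b
ctrl.goto(e+[0,0,.06],R)
ctrl.move_l(e,vel=.15,contact_N=8)
ctrl.command_gripper(0); p=ctrl.current_tool_pos()
print(ctrl.move_l(p-.008*b,vel=.04,contact_N=25),ctrl.current_contact_force(),(ctrl.current_tool_pos()-p)@b)
ctrl.command_gripper(.5)
p=ctrl.current_tool_pos(); ctrl.move_l([p[0],p[1],.13],vel=.25)
ctrl.goto([.428,.073,.19],Rz(98))
rp=(np.array(ctrl.current_eef_rot()),np.array(ctrl.current_tool_pos()))
im=ctrl.read_camera("wrist"); cv2.imwrite("pics/l1.png",im); print(ctrl.current_t())
np.savez("l1.npz",R=rp[0],t=rp[1])
for A,c,pts in blobs(masks(im)["red"],300):
    w=at_z("wrist",pts,.066,rp).astype(np.float32); r=cv2.minAreaRect(w*1000); print(A,c,np.round(r[0],1),np.round(r[1],1),r[2])
```

```text
True [ 4.19102383  2.08441957 -2.05714988] 0.000255239241182012
20.2417
3727 [320.79661926 220.66085323] [431.1  68.6] [ 18.6 108.4] 8.919493675231934
```

View pics/l1.png

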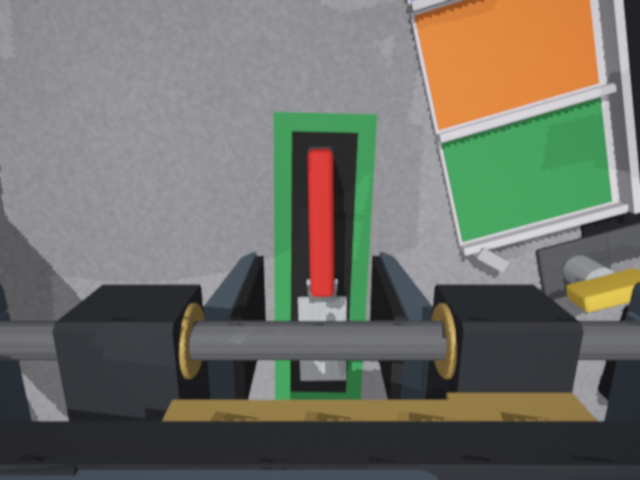

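```bash
cat >> h.py <<'E'
G=.020 # grasp at lifter x
def tcp_for(xy,yaw,z):
    """TCP pose for lifter origin at xy, lifter yaw, underside height z"""
    u=np.array([np.cos(np.radians(yaw)),np.sin(np.radians(yaw))])
    return np.r_[np.asarray(xy)+G*u,z+.036], Rz(yaw+180)
def drives(im):
    out={}
    M=masks(im)
    for k in("blue","orange","green"):
        for A,c,pts in blobs(cv2.morphologyEx(M[k],cv2.MORPH_CLOSE,np.ones((3,3))),150):
            w=at_z("top",pts,.023).astype(np.float32)
            if w[:,1].mean()>-.08 or w[:,0].mean()<.3: continue
            r=cv2.minAreaRect(w*1000); d=max(r[1]); 
            if not 55<d<80: continue
            box=cv2.boxPoints(r); e=[box[1]-box[0],box[2]-box[1]]; v=max(e,key=np.linalg.norm)
            cov=np.cov(w.T); ev=np.linalg.eigh(cov)[1][:,1]
            a1=(np.degrees(np.arctan2(v[1],v[0]))+90)%180-90; a2=(np.degrees(np.arctan2(ev[1],ev[0]))+90)%180-90
            out[k]=(np.array(r[0])/1000,w.mean(0),a1,a2)
    return out
E
python3 - <<'E'
from h import *
p,R=tcp_for([.431,.0693],-81.1,0)
ctrl.goto(p+[0,0,.05],R)
print(ctrl.move_l(p,vel=.12,contact_N=8),ctrl.current_tool_pos(),p)
ctrl.command_gripper(0); print(ctrl.current_grip_width(),ctrl.current_contact_force())
ctrl.move_l(p+[0,0,.09],vel=.15); print(ctrl.current_contact_force(),ctrl.current_wrist_torque())
im=ctrl.read_camera("top"); cv2.imwrite("pics/t3.png",im)
s=ctrl.read_camera("side"); cv2.imwrite("pics/s3.png",s)
cv2.imwrite("pics/s3c.png",cv2.resize(s[180:400,200:420],None,fx=2.6,fy=2.6)); print(ctrl.current_t())
for k,v in drives(im).items(): print(k,v)
E
```

```text
False [0.43478894 0.04980413 0.03699892] [0.43409421 0.0495408  0.036     ]
0.19183369598567038 [-1.37486919  0.36717859  8.30199399]
[ 0.30028915 -0.35120869 -3.93077827] [-0.1277031  -0.14738226  0.03083523]
22.7
blue (array([ 0.5397218 , -0.28522412]), array([ 0.54007757, -0.2853583 ], dtype=float32), np.float32(-30.969826), np.float64(-31.409752173810404))
orange (array([ 0.61652942, -0.16279156]), array([ 0.61644864, -0.1627598 ], dtype=float32), np.float32(-28.37722), np.float64(-28.08427946585755))
green (array([ 0.50955725, -0.41261798]), array([ 0.5097796 , -0.41229796], dtype=float32), np.float32(-36.569798), np.float64(-37.06279691910663))
```

View pics/t3.png

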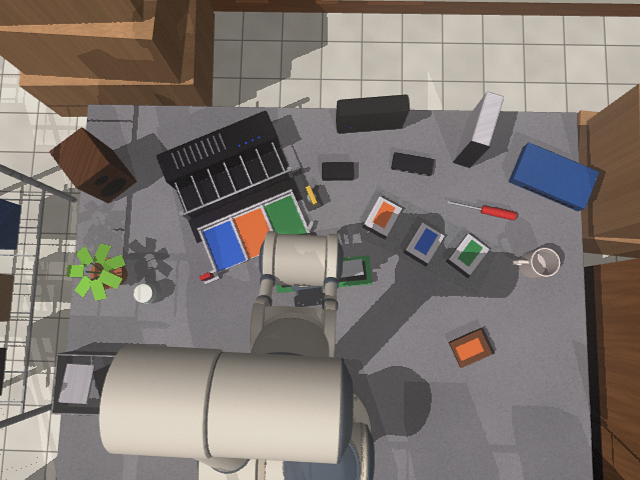

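View pics/s3c.png

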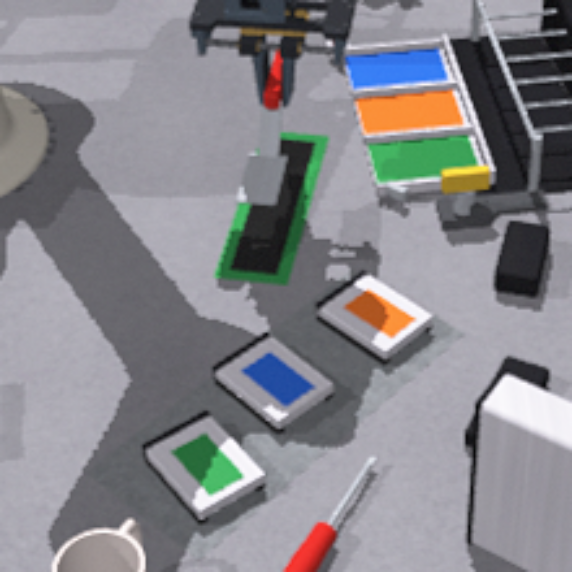

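```bash
cat >> h.py <<'E'
def lift_overlay(name,im,xy,yaw,z,drive=None):
    a=np.radians(yaw); u=np.array([np.cos(a),np.sin(a)]); n=np.array([-u[1],u[0]])
    def pts(L): return np.array([np.r_[np.asarray(xy)+x*u+y*n,z+h] for x,y,h in L])
    for L in ([(83,22,0),(170,22,0),(170,-22,0),(83,-22,0)],[(-55,9,66),(55,9,66),(55,-9,66),(-55,-9,66)]):
        q=proj(name,pts(np.array(L)/1000.))
        cv2.polylines(im,[np.round(q*16).astype(np.int32)],True,(255,0,255),1,cv2.LINE_AA,4)
    if drive is not None:
        c,dy=drive; b=np.radians(dy); U=np.array([np.cos(b),np.sin(b)]);N=np.array([-U[1],U[0]])
        P=np.array([np.r_[c+x*U+y*N,.023] for x,y in((.052,.038),(.052,-.038),(-.052,-.038),(-.052,.038))])
        cv2.polylines(im,[np.round(proj(name,P)*16).astype(np.int32)],True,(255,255,0),1,cv2.LINE_AA,4)
    return im
def cur_lift():
    R=ctrl.current_eef_rot(); t=ctrl.current_tool_pos(); u=-R[:2,2]; u=u/np.linalg.norm(u)
    return t[:2]-G*u, np.degrees(np.arctan2(u[1],u[0])), t[2]-.037
def crop(im,c,w,f,fn):
    x,y=np.round(c).astype(int); x0=max(0,x-w);y0=max(0,y-w)
    cv2.imwrite(fn,cv2.resize(im[y0:y+w,x0:x+w],None,fx=f,fy=f,interpolation=cv2.INTER_CUBIC))
def approach(D,yaw,tag,k=.257):
    u=np.array([np.cos(np.radians(yaw)),np.sin(np.radians(yaw))]); D=np.asarray(D)
    p,R=tcp_for(D-k*u,yaw,.08); ctrl.goto(p,R)
    p,R=tcp_for(D-k*u,yaw,.0045); print("down",ctrl.move_l(p,vel=.15,ori=R,contact_N=8))
    L=cur_lift()
    for n in("top","side"):
        im=ctrl.read_camera(n); cv2.imwrite(f"pics/{tag}_{n}.png",im)
        o=lift_overlay(n,cv2.resize(im,None,fx=1,fy=1),*L,drive=(D,yaw)); c=proj(n,np.r_[D-.06*u,.02])[0]
        crop(o,c,70,5,f"pics/{tag}_{n}c.png")
    print(ctrl.current_t(),L); print(drives(im if n=="top" else cv2.imread(f"pics/{tag}_top.png")))
E
python3 - <<'E'
from h import *
approach([.6165,-.1628],-28.2,"o1")
E
```

```text
down False
24.575 (array([ 0.39019319, -0.04123705]), np.float64(-28.19928078599424), np.float64(0.003802449538422646))
{'blue': (array([ 0.54003632, -0.28518494]), array([ 0.54002494, -0.28520665], dtype=float32), np.float32(-30.538929), np.float64(-30.753427922470877)), 'orange': (array([ 0.61625031, -0.16289005]), array([ 0.61621517, -0.1628212 ], dtype=float32), np.float32(-27.931683), np.float64(-27.577895785376114)), 'green': (array([ 0.50933801, -0.41245532]), array([ 0.5094531, -0.4123835], dtype=float32), np.float32(-36.56976), np.float64(-36.82092694261337))}
```

View pics/o1_topc.png

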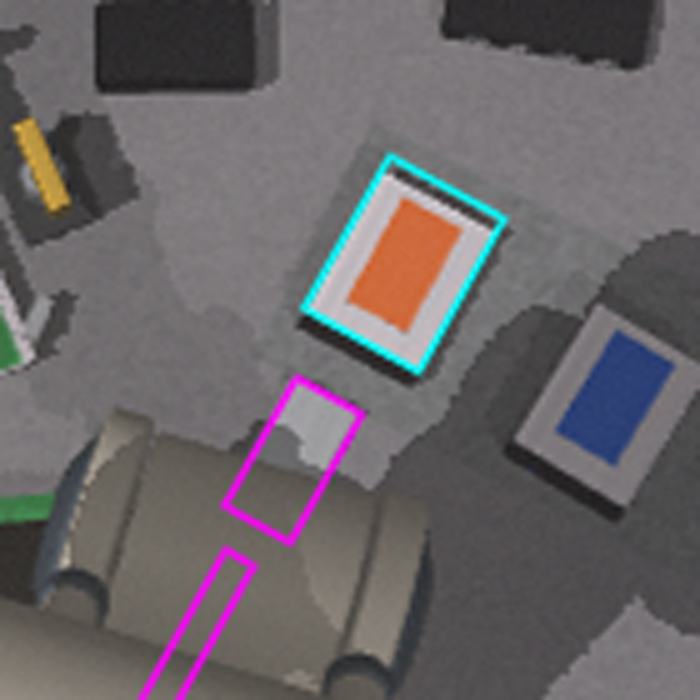

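View pics/o1_sidec.png

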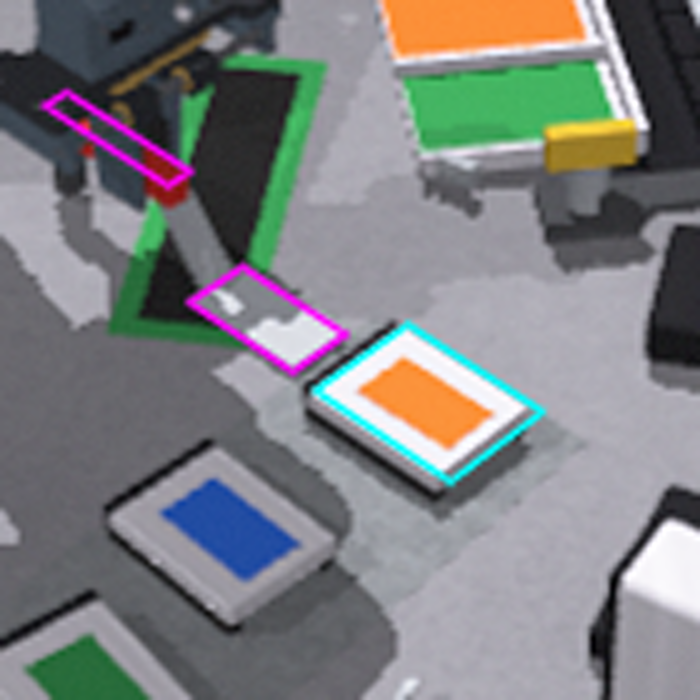

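```bash
cat >> h.py <<'E'
def scoop(D,yaw,tag,k=.144):
    u=np.array([np.cos(np.radians(yaw)),np.sin(np.radians(yaw))]); D=np.asarray(D)
    p,R=tcp_for(D-k*u,yaw,.0045); hit=ctrl.move_l(p,vel=.12,ori=R,contact_N=7)
    print("insert hit",hit,cur_lift(),ctrl.current_contact_force().round(2))
    if hit: return False
    f0=ctrl.current_contact_force()
    p[2]+=.016; ctrl.move_l(p,vel=.03); print("dF",(ctrl.current_contact_force()-f0).round(2),cur_lift())
    for n in("top","side"):
        im=ctrl.read_camera(n); cv2.imwrite(f"pics/{tag}_{n}.png",im)
        o=lift_overlay(n,im.copy(),*cur_lift()); c=proj(n,np.r_[D-.04*u,.02])[0]
        crop(o,c,60,5,f"pics/{tag}_{n}c.png")
    print(ctrl.current_t()); return True
E
python3 - <<'E'
from h import *
scoop([.6165,-.1628],-28.1,"o2")
E
```

```text
insert hit False (array([ 0.4887131, -0.0946349]), np.float64(-28.094483516756352), np.float64(0.0034498053427047884)) [-1.18 -0.38 -3.25]
dF [ 1.07  0.47 -0.56] (array([ 0.489477  , -0.09497626]), np.float64(-28.099397498891204), np.float64(0.019543031878734483))
26.45
```

View pics/o2_sidec.png

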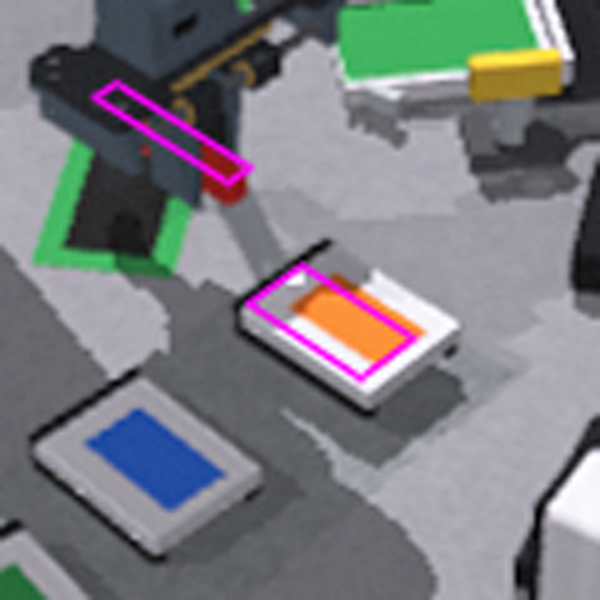

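View pics/o2_topc.png

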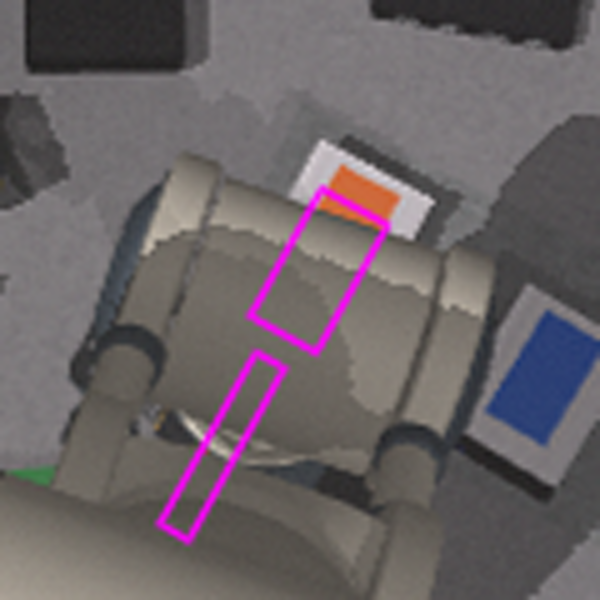

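```bash
cat >> h.py <<'E'
BY=24.2
B=np.array([np.cos(np.radians(BY)),np.sin(np.radians(BY))]); Nn=np.array([-B[1],B[0]])
LANE=dict(blue=(.598,.0667),orange=(.598,-.0317),green=(.598,-.130))
def place(k,tag,off=.144,via=None,vc=.18):
    s,n=LANE[k]; P=s*B+n*Nn
    t=ctrl.current_tool_pos(); ctrl.move_l([t[0],t[1],.095+.036],vel=.15)
    if via is not None:
        p,R=tcp_for(via[0],via[1],.095); ctrl.move_l(p,vel=vc,ori=R)
    p,R=tcp_for(P-off*B,BY,.095); ctrl.move_l(p,vel=vc,ori=R)
    p[2]=.026+.036; ctrl.move_l(p,vel=.12)
    for nme in("top","side"):
        im=ctrl.read_camera(nme); cv2.imwrite(f"pics/{tag}_{nme}.png",im)
        o=lift_overlay(nme,im.copy(),*cur_lift()); c=proj(nme,np.r_[P-.04*B,.02])[0]
        crop(o,c,60,5,f"pics/{tag}_{nme}c.png")
    print(ctrl.current_t(),cur_lift())
def setdown():
    R=ctrl.current_eef_rot(); t=ctrl.current_tool_pos(); f0=ctrl.current_contact_force()
    xy,yaw,z=cur_lift(); p,_=tcp_for(xy,yaw,.0145); p[:2]=t[:2]
    print("down hit",ctrl.move_l(p,vel=.05,contact_N=8),cur_lift()[2],(ctrl.current_contact_force()-f0).round(2))
def retract():
    t=ctrl.current_tool_pos(); u=-ctrl.current_eef_rot()[:2,2]
    f0=ctrl.current_contact_force()
    p=np.r_[t[:2]-.13*u,t[2]]; hit=ctrl.move_l(p,vel=.12,contact_N=8); print("retract hit",hit,ctrl.current_t())
    if not hit: p[2]=.12; ctrl.move_l(p,vel=.2)
E
python3 - <<'E'
from h import *
place("orange","o3")
E
```

```text
29.6083 (array([0.42764714, 0.1572554 ]), np.float64(24.193380831175684), np.float64(0.025720809064732515))
```

View pics/o3_sidec.png

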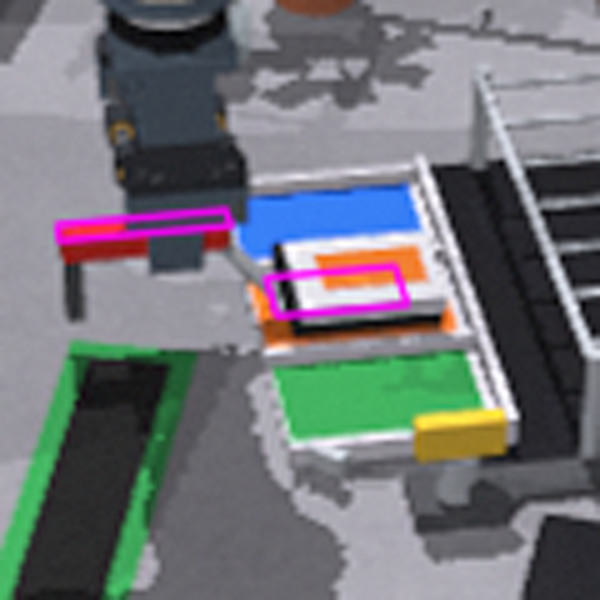

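View pics/o3_topc.png

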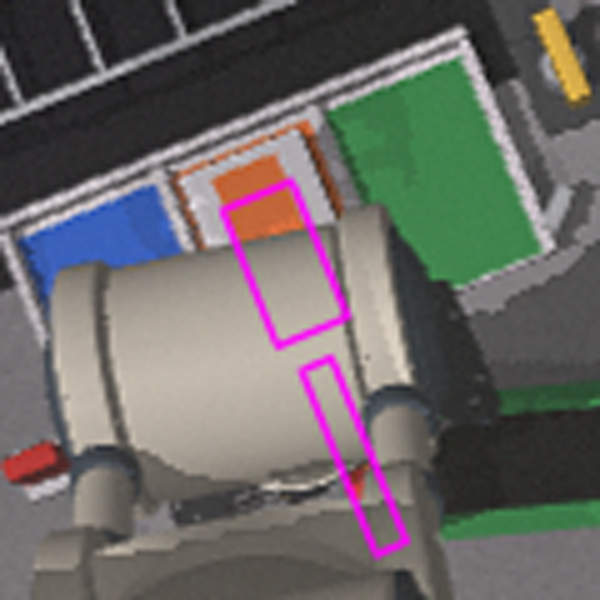

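```bash
cat >> h.py <<'E'
def box(name,im,c,yaw,lx0,lx1,hy,z,col):
    a=np.radians(yaw);U=np.array([np.cos(a),np.sin(a)]);N=np.array([-U[1],U[0]])
    P=np.array([np.r_[np.asarray(c)+x*U+y*N,z] for x,y in((lx1,hy),(lx1,-hy),(lx0,-hy),(lx0,hy))])
    cv2.polylines(im,[np.round(proj(name,P)*16).astype(np.int32)],True,col,1,cv2.LINE_AA,4)
E
cat > ov.py <<'E'
from h import *
import sys
def ov(tag,k,L,zt,off=.144):
    P=LANE[k][0]*B+LANE[k][1]*Nn
    xy,yaw,z=L; u=np.array([np.cos(np.radians(yaw)),np.sin(np.radians(yaw))])
    ims=[]
    for n in("top","side"):
        im=cv2.imread(f"pics/{tag}_{n}.png"); f=5
        # draw on upscaled crop
        c=np.round(proj(n,np.r_[P-.02*B,.02])[0]).astype(int); w=50
        x0,y0=c-w; cr=cv2.resize(im[y0:y0+2*w,x0:x0+2*w],None,fx=f,fy=f,interpolation=cv2.INTER_CUBIC)
        def bx(c,yw,a0,a1,hy,zz,col):
            a=np.radians(yw);U=np.array([np.cos(a),np.sin(a)]);N=np.array([-U[1],U[0]])
            Q=np.array([np.r_[np.asarray(c)+x*U+y*N,zz] for x,y in((a1,hy),(a1,-hy),(a0,-hy),(a0,hy))])
            q=(proj(n,Q)-[x0,y0]+.5)*f
            cv2.polylines(cr,[np.round(q).astype(np.int32)],True,col,1,cv2.LINE_AA)
        bx(P,BY,-.072,.064,.046,.010,(255,255,0))
        bx(xy+off*u,yaw,-.052,.052,.038,zt,(255,0,255))
        bx(xy+off*u,yaw,-.034,.034,.019,zt,(0,255,255))
        ims.append(cr)
    cv2.imwrite(f"pics/{tag}_ov{np.random.randint(999)}.png",np.hstack(ims)) if 0 else cv2.imwrite(f"pics/{tag}_ov.png",cv2.resize(np.hstack(ims),(800,400)))
E
python3 - <<'E'
from ov import *
ov("o3","orange",(np.array([0.42764714, 0.1572554]),24.193,.0257),.0257-.0065+.023)
E
```

```text
(no output)
```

View pics/o3_ov.png

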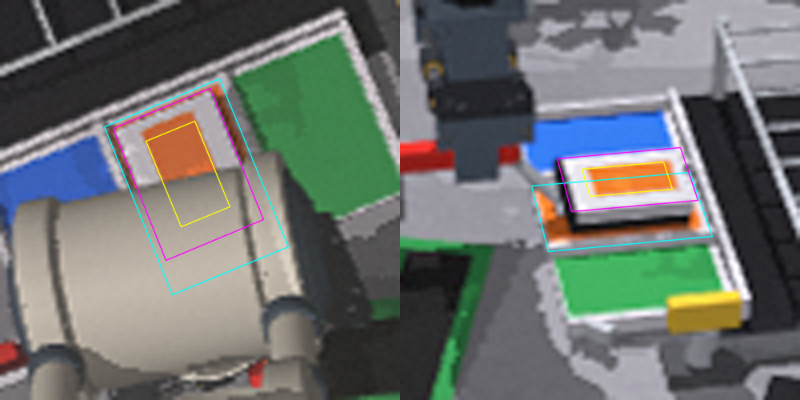

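Run:
```python
from ov import *
setdown(); L=cur_lift(); retract()
for n in("top","side"): cv2.imwrite(f"pics/o4_{n}.png",ctrl.read_camera(n))
ov("o4","orange",L,.033)
print(ctrl.current_t(),ctrl.current_contact_force(),ctrl.current_wrist_torque())
print(drives(cv2.imread("pics/o4_top.png")))
```

```text
down hit False 0.013247890063168774 [ 0.16 -0.37  1.58]
retract hit False 31.225
31.825 [-0.13237848  0.28574898 -3.47955041] [ 0.16826057 -0.17512659  0.02738992]
{'blue': (array([ 0.53968359, -0.28526239]), array([ 0.53960586, -0.2854054 ], dtype=float32), np.float32(-30.538921), np.float64(-30.927286880094613)), 'green': (array([ 0.50955725, -0.41261798]), array([ 0.50953746, -0.4125294 ], dtype=float32), np.float32(-36.569798), np.float64(-36.59763153616103))}
```

View pics/o4_ov.png

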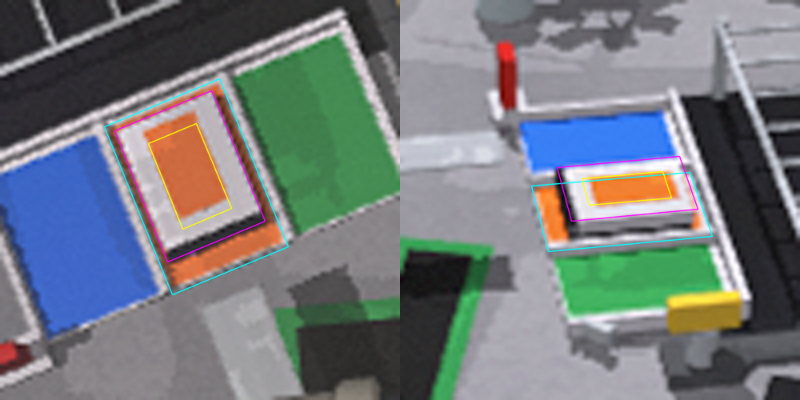

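View pics/o4_side.png

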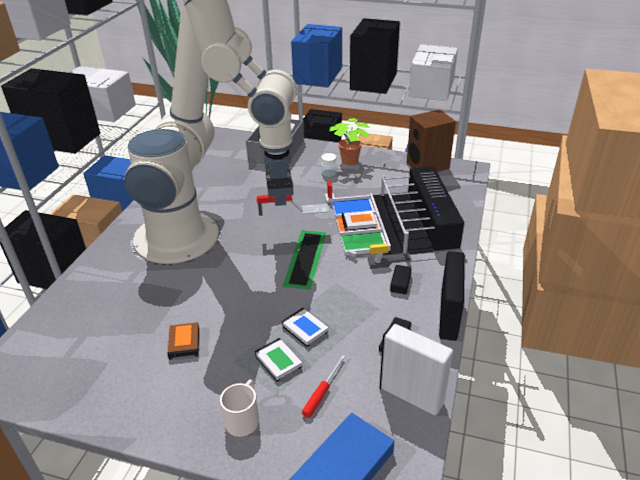

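Run:
```python
from h import *
approach([.5398,-.2853],-30.8,"b1")
```

```text
down False
33.7417 (array([ 0.31922453, -0.15325528]), np.float64(-30.72374302975981), np.float64(0.0037991467520777714))
{'blue': (array([ 0.53968359, -0.28526239]), array([ 0.53960586, -0.2854054 ], dtype=float32), np.float32(-30.538921), np.float64(-30.927286880094613)), 'green': (array([ 0.50933801, -0.41245532]), array([ 0.5096783, -0.4122468], dtype=float32), np.float32(-36.56976), np.float64(-37.209046302212954))}
```

View pics/b1_topc.png

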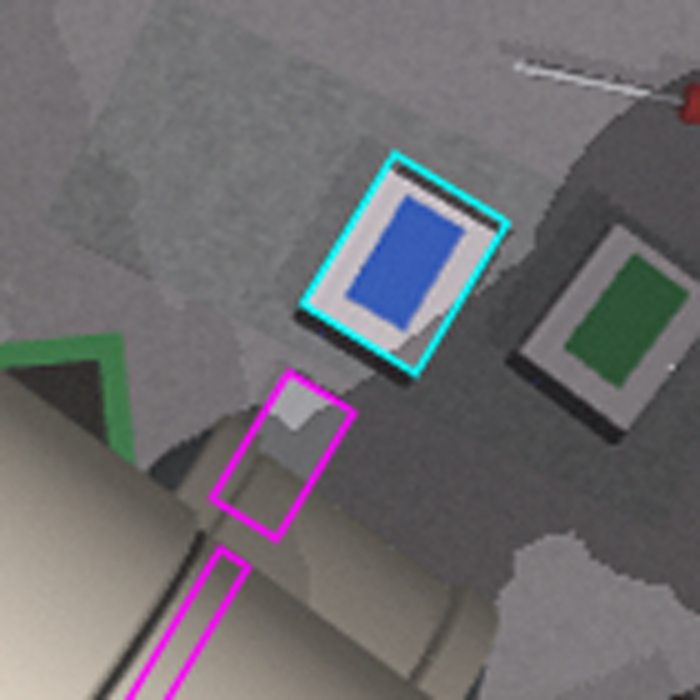

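View pics/b1_sidec.png

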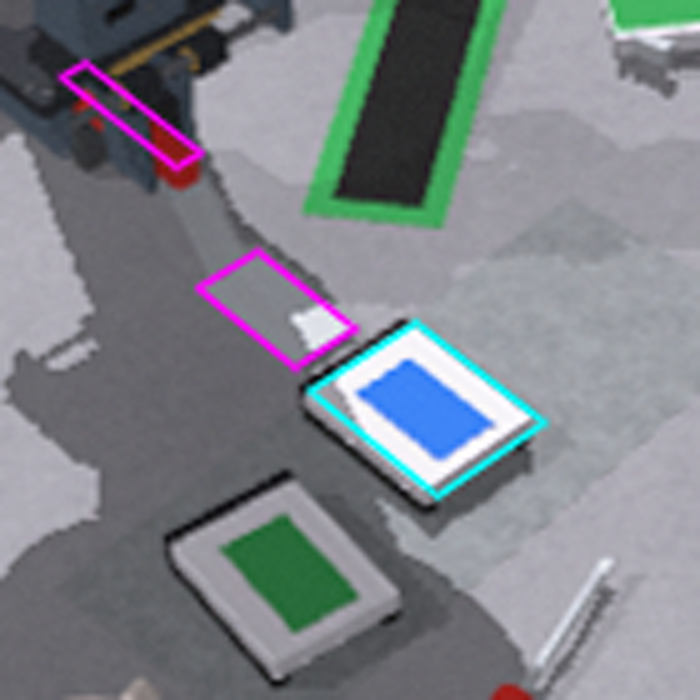

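Run:
```python
from ov import *
if scoop([.5398,-.2853],-30.8,"b2"):
    place("blue","b3"); L=cur_lift(); ov("b3","blue",L,L[2]+.0165)
```

```text
insert hit False (array([ 0.41537235, -0.21105144]), np.float64(-30.797380529740742), np.float64(0.003437295391312774)) [-0.73 -0.49 -3.92]
dF [ 0.16  0.32 -1.69] (array([ 0.41608669, -0.21155682]), np.float64(-30.800340032563437), np.float64(0.019517181432255087))
35.6167
39.8917 (array([0.38726393, 0.24713926]), np.float64(24.200045438553595), np.float64(0.025721591315273858))
```

View pics/b3_ov.png

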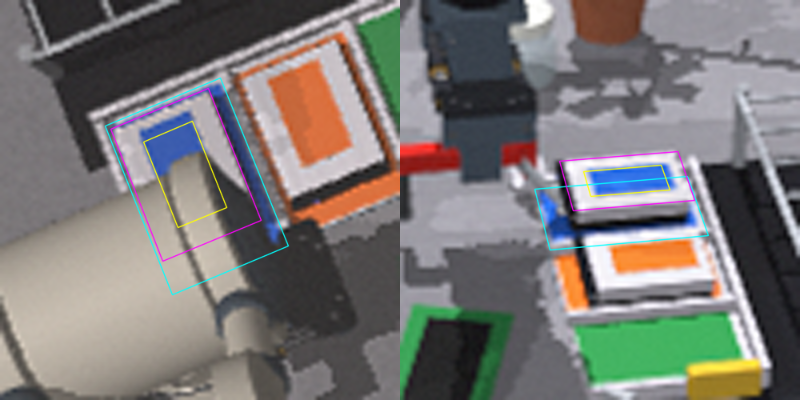

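View pics/b2_sidec.png

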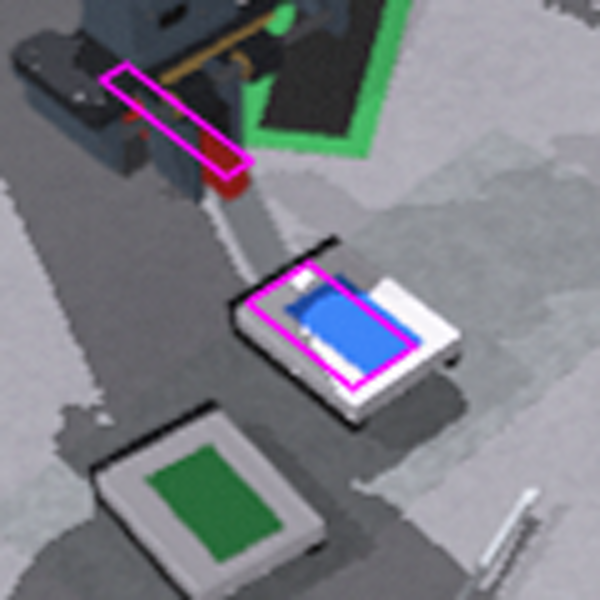

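Run:
```python
from ov import *
t=ctrl.current_tool_pos(); ctrl.move_l(np.r_[t[:2]-.003*Nn,t[2]],vel=.02)
setdown(); L=cur_lift(); retract()
for n in("top","side"): cv2.imwrite(f"pics/b4_{n}.png",ctrl.read_camera(n))
ov("b4","blue",L,.033)
print(ctrl.current_t(),ctrl.current_contact_force(),ctrl.current_wrist_torque())
print(drives(cv2.imread("pics/b4_top.png")))
```

```text
down hit False 0.013083604084158588 [0.23 1.   1.42]
retract hit False 41.825
42.425 [-0.25604596  0.27575157 -3.58438174] [ 0.15354818 -0.25593763 -0.03080402]
{'green': (array([ 0.50933801, -0.41245532]), array([ 0.5093643 , -0.41239336], dtype=float32), np.float32(-36.56976), np.float64(-36.553223714750175))}
```

View pics/b4_ov.png

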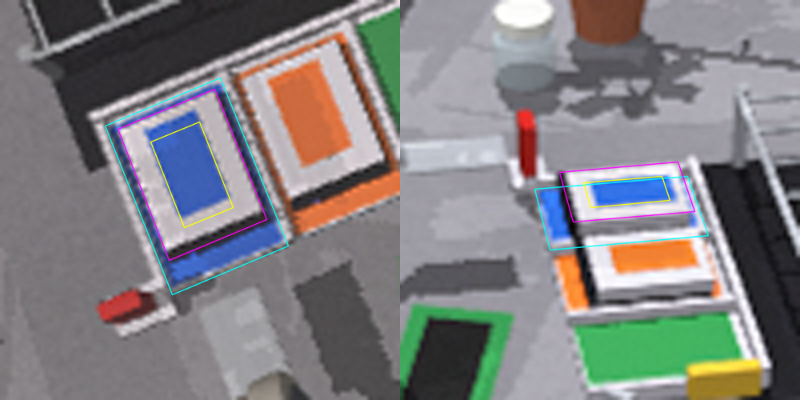

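Run:
```python
from h import *
approach([.5095,-.4124],-36.7,"g1")
```

```text
down False
45.0167 (array([ 0.30371459, -0.25864951]), np.float64(-36.65871603202001), np.float64(0.003839439217077391))
{'green': (array([ 0.50933801, -0.41245532]), array([ 0.50946206, -0.41238934], dtype=float32), np.float32(-36.56976), np.float64(-36.92083403081503))}
```

View pics/g1_topc.png

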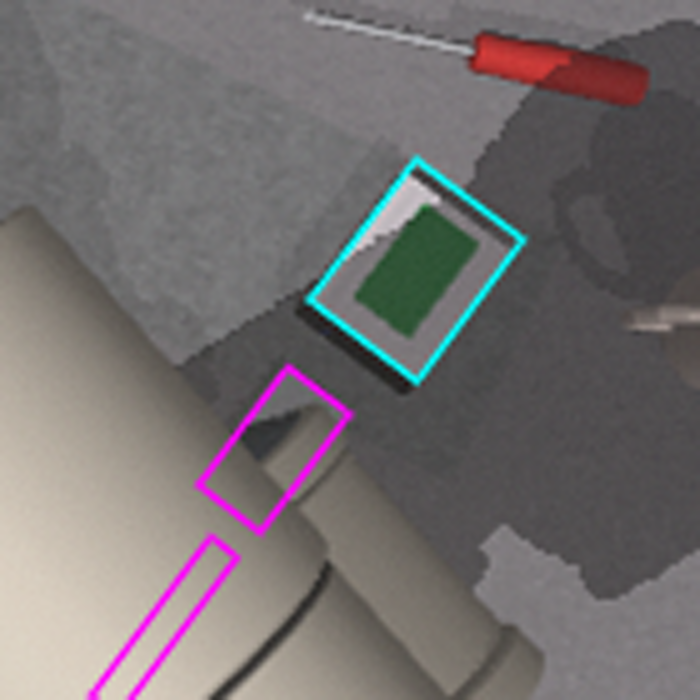

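View pics/g1_sidec.png

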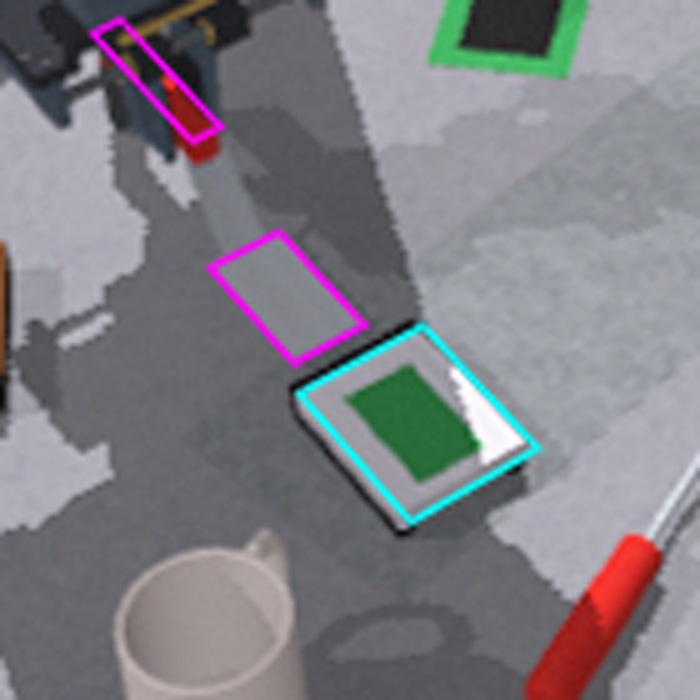

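```bash
sed -i 's/green=(.598,-.130)/green=(.598,-.132)/' h.py
python3 - <<'E'
from ov import *
if scoop([.5095,-.4124],-36.7,"g2"):
    place("green","g3"); L=cur_lift(); ov("g3","green",L,L[2]+.0165)
E
```

```text
insert hit False (array([ 0.39343603, -0.32580442]), np.float64(-36.70308100897041), np.float64(0.0034474941438500245)) [ 0.8   0.11 -3.62]
dF [-0.9   0.18 -0.57] (array([ 0.39400959, -0.32632325]), np.float64(-36.70119460972104), np.float64(0.019516690130105104))
46.8917
50.8417 (array([0.46874313, 0.06571509]), np.float64(24.196176275681), np.float64(0.02573475335800681))
```

View pics/g3_ov.png

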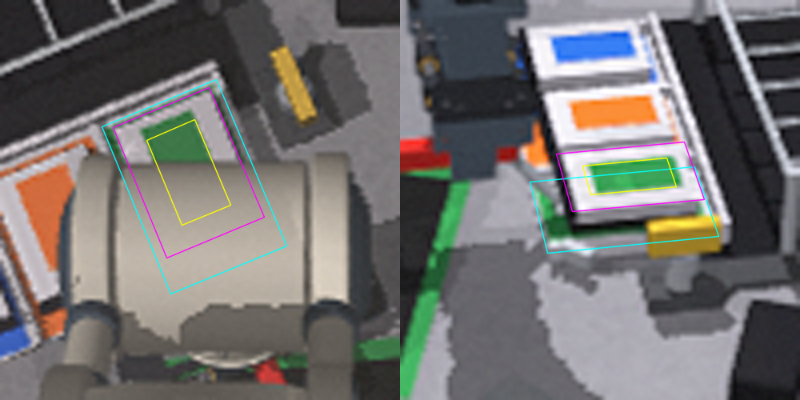

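Run:
```python
from ov import *
t=ctrl.current_tool_pos(); ctrl.move_l(np.r_[t[:2]-.0012*Nn,t[2]],vel=.02)
setdown(); L=cur_lift(); retract()
for n in("top","side"): cv2.imwrite(f"pics/g4_{n}.png",ctrl.read_camera(n))
ov("g4","green",L,.033)
print(ctrl.current_t(),ctrl.current_contact_force(),ctrl.current_wrist_torque())
im=cv2.imread("pics/a_top.png")
# mat outer green rect at z=0
for A,c,pts in blobs(masks(im)["green"],900):
    w=at_z("top",pts,0).astype(np.float32); r=cv2.minAreaRect(w*1000); print(r)
im=cv2.imread("pics/o4_top.png")
for A,c,pts in blobs(masks(im)["green"],600):
    w=at_z("top",pts,0).astype(np.float32); r=cv2.minAreaRect(w*1000); print(A,r)
```

```text
down hit False 0.013062123034251132 [ 0.14 -0.33  1.8 ]
retract hit False 52.7167
53.3167 [ 0.40445218  0.09310078 -3.54092972] [ 0.13771342 -0.18603906 -0.02109759]
((439.8420715332031, 10.134414672851562), (83.79459381103516, 278.5192565917969), 6.6755900382995605)
1209 ((597.4624633789062, 125.93339538574219), (126.9793701171875, 86.31810760498047), 24.344982147216797)
841 ((440.0166015625, 10.121627807617188), (83.43888092041016, 276.8397216796875), 6.650074481964111)
```

View pics/g4_ov.png

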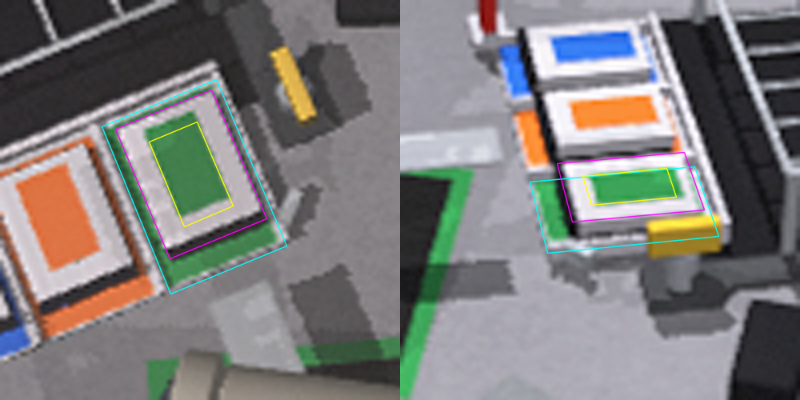

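View pics/g4_top.png

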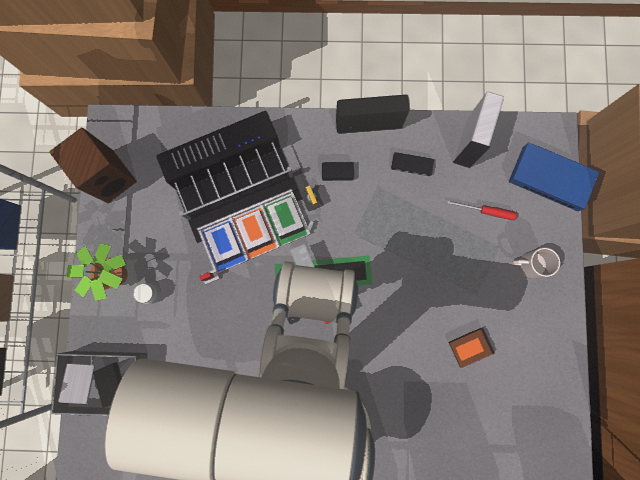

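Run:
```python
from h import *
yaw=-83.0; h=[.4325,.0697]
p,R=tcp_for(h,yaw,.08); ctrl.goto(p,R)
p,R=tcp_for(h,yaw,.004); ctrl.move_l(p,vel=.15,ori=R)
p,R=tcp_for(h,yaw,-.001); print(ctrl.move_l(p,vel=.02,ori=R,contact_N=5),cur_lift())
ctrl.command_gripper(.5); t=ctrl.current_tool_pos(); ctrl.move_l([t[0],t[1],.18],vel=.2)
s=ctrl.read_camera("side"); cv2.imwrite("pics/m1.png",s)
rp=(np.array(ctrl.current_eef_rot()),np.array(ctrl.current_tool_pos()))
im=ctrl.read_camera("wrist"); cv2.imwrite("pics/m1w.png",im); print(ctrl.current_t())
for A,c,pts in blobs(masks(im)["red"],300):
    w=at_z("wrist",pts,.066,rp).astype(np.float32); r=cv2.minAreaRect(w*1000); print(A,c,np.round(r[0],1),np.round(r[1],1),r[2])
cv2.imwrite("pics/m1c.png",np.hstack([cv2.resize(s[130:300,240:440],(600,510)),]))
```

```text
True (array([0.43329383, 0.06967884]), np.float64(-82.99389819683574), np.float64(-0.0009667738933027761))
57.625
4213 [319.70353667 189.68620935] [433.3  68.4] [ 18.5 107.9] 6.929816246032715
```

View pics/m1c.png

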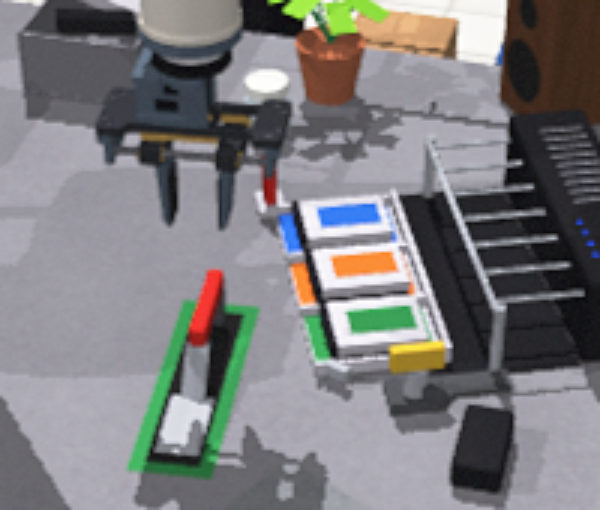

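View pics/m1w.png

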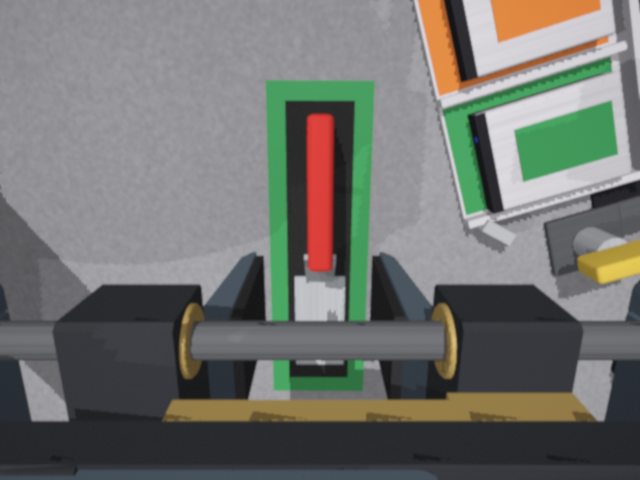

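Run:
```python
from h import *
R=Rz(114.2); c=np.array([.5180,.385,.033]); b=np.array([*B,0])
e=c-.108*b
ctrl.goto(e+[-.02,0,.12],R); ctrl.goto(e+[0,0,.06],R)
print(ctrl.move_l(e,vel=.15,contact_N=8))
ctrl.command_gripper(0); print(ctrl.current_tool_pos()-e)
ctrl.move_l(c-.004*b,vel=.08); print(ctrl.current_contact_force(),(ctrl.current_tool_pos()-c)@b)
print(ctrl.move_l(c+.008*b,vel=.03,contact_N=20),ctrl.current_contact_force(),(ctrl.current_tool_pos()-c)@b)
ctrl.command_gripper(.5)
p=ctrl.current_tool_pos(); ctrl.move_l([p[0],p[1],.13],vel=.25)
ctrl.goto([.45,.15,.25],R)
R2=Rz(30);ctrl.goto([.655,.05,.19],R2)
rp=(np.array(ctrl.current_eef_rot()),np.array(ctrl.current_tool_pos()))
im=ctrl.read_camera("wrist"); cv2.imwrite("pics/h1w.png",im)
for A,cc,pts in blobs(masks(im)["yellow"],100):
    w=at_z("wrist",pts,.068,rp).astype(np.float32); r=cv2.minAreaRect(w*1000); print(A,cc,np.round(r[0],1),np.round(r[1],1),r[2])
s=ctrl.read_camera("side"); cv2.imwrite("pics/h1s.png",cv2.resize(s[130:300,300:500],(600,510)))
t=ctrl.read_camera("top"); cv2.imwrite("pics/h1t.png",t); cv2.imwrite("pics/h1tc.png",cv2.resize(t[150:280,150:350],None,fx=4,fy=4))
for k in("blue","orange"):
    w=np.vstack([at_z("top",pts,.010) for A,cc,pts in blobs(masks(t)[k],5) if 150<cc[0]<300 and cc[1]<260]); print(k,np.percentile(w@B,[.5,99.5]))
print(ctrl.current_t())
```

```text
False
[0.00207009 0.00101332 0.00050228]
[1.19179442 3.56734529 5.67416813] -0.0034222749038741937
True [-2.71847152 -1.76426067  9.8850965 ] 0.004314362010588896
1506 [327.63280212 208.92231076] [664.3  47. ] [57.3 14.5] 24.338598251342773
654 [447.27828746 332.99541284] [622.4 -85. ] [64.2 13.5] 44.89276885986328
379 [184.12401055 344.34036939] [518.9  89.6] [61.  8.] 24.746810913085938
5136 [337.00155763 409.06834112] [528.4 -42.4] [ 21.8 277.1] 30.12724494934082
blue [0.64161197 0.86366583]
orange [0.64257254 0.7573606 ]
65.675
```

View pics/h1s.png

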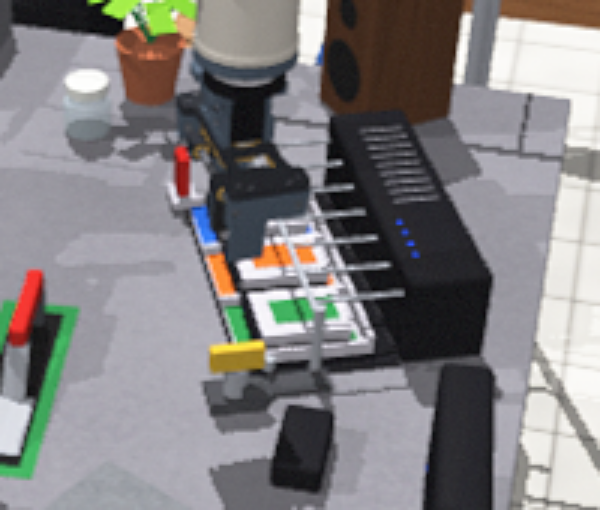

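View pics/h1tc.png

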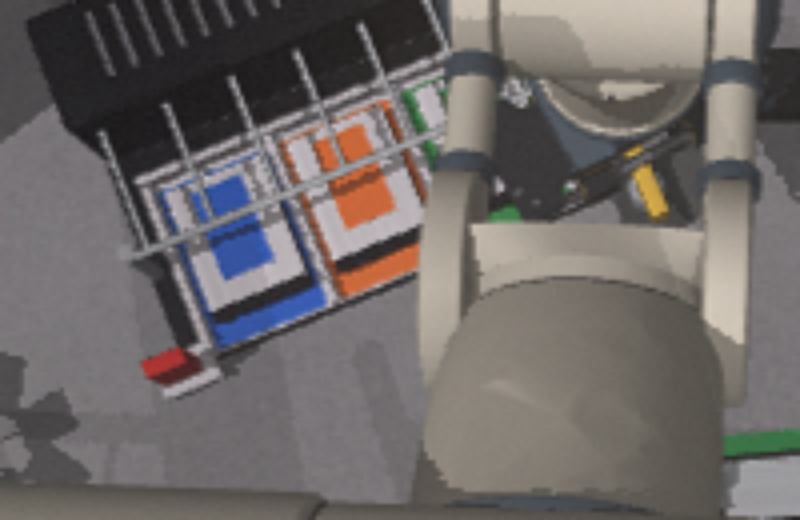

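View pics/h1w.png

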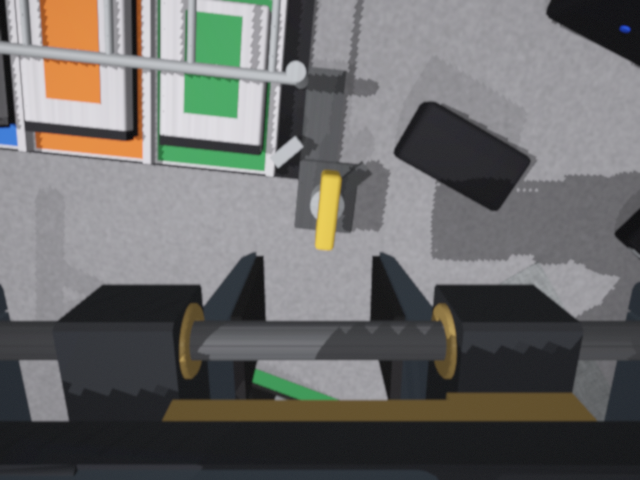

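Run:
```python
from h import *
c=[.6625,.0477]
ctrl.goto(c+[.12],Rz(24.3))
print(ctrl.move_l(c+[.036],vel=.12,contact_N=8), ctrl.current_tool_pos())
ctrl.command_gripper(0); print(ctrl.current_contact_force().round(1), ctrl.current_t())
q=np.array(ctrl.current_q())
for d in (-30,-60,-88,-94):
    q2=q.copy(); q2[5]+=d; ctrl.movej(q2); print(ctrl.current_contact_force().round(1),ctrl.current_wrist_torque().round(2))
ctrl.command_gripper(.5)
ctrl.move_l(c+[.16],vel=.2)
rp=(np.array(ctrl.current_eef_rot()),np.array(ctrl.current_tool_pos()))
im=ctrl.read_camera("wrist"); cv2.imwrite("pics/f1w.png",im)
for A,cc,pts in blobs(masks(im)["yellow"],100):
    w=at_z("wrist",pts,.068,rp).astype(np.float32); r=cv2.minAreaRect(w*1000); print(A,cc,np.round(r[0],1),np.round(r[1],1),r[2])
ctrl.goto([.42,-.15,.3],Rz(60))
t=ctrl.read_camera("top"); cv2.imwrite("pics/f1t.png",t)
cv2.imwrite("pics/f1tc.png",cv2.resize(t[150:300,150:350],None,fx=4,fy=4,interpolation=cv2.INTER_CUBIC))
for A,cc,pts in blobs(masks(t)["yellow"],50):
    w=at_z("top",pts,.068).astype(np.float32); r=cv2.minAreaRect(w*1000); print(A,cc,np.round(r[0],1),np.round(r[1],1),r[2])
for k in("blue","orange","green"):
    w=np.vstack([at_z("top",pts,.010) for A,cc,pts in blobs(masks(t)[k],5) if 150<cc[0]<300 and cc[1]<250 and cc[1]>165]); print(k,np.percentile(w@B,[.5,99.5]))
cv2.imwrite("pics/f1s.png",ctrl.read_camera("side")); print(ctrl.current_t())
```

```text
False [0.66319498 0.04772292 0.03702555]
[ 0.2 -4.   5.5] 67.3833
[-1.3  0.5  3.5] [0.06 0.16 0.03]
[-3.6  1.2  4.4] [0.23 0.49 0.05]
[-4.5  1.2  6.1] [0.16 0.66 0.1 ]
[-4.8  0.2  5.7] [0.11 0.81 0.03]
1789 [317.88485187 227.59474567] [661.   48.3] [14.2 58.6] 24.856910705566406
512 [185.20898438 340.76171875] [618.9 -65.3] [ 9.8 57.6] 19.611042022705078
846 [446.51654846 340.76004728] [776.6  19. ] [14.9 58. ] 34.6457633972168
9094 [390.59830658 408.60897295] [763.3 -47.9] [314.7  22.9] 28.30640411376953
107 [310.94392523 194.8317757 ] [659.4  48.7] [17.3 54.2] 23.430484771728516
blue [0.64160964 0.76102621]
orange [0.64241745 0.7613633 ]
green [0.6425848  0.76369529]
72.0917
```

View pics/f1w.png

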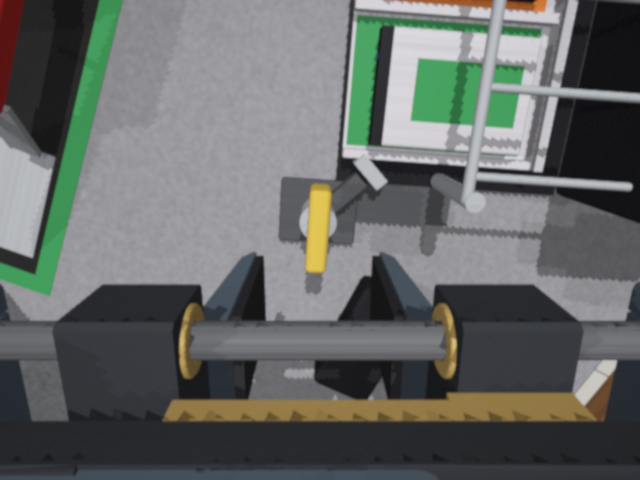

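View pics/f1tc.png

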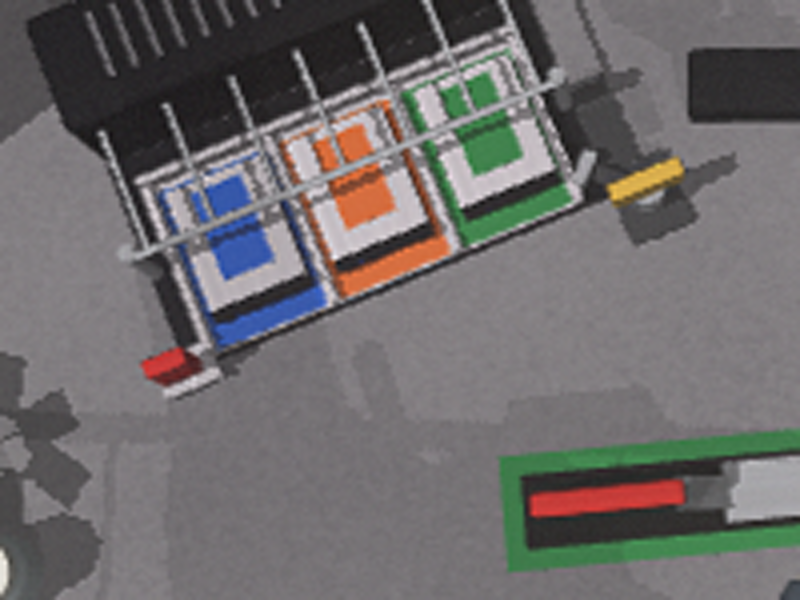

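View pics/f1s.png

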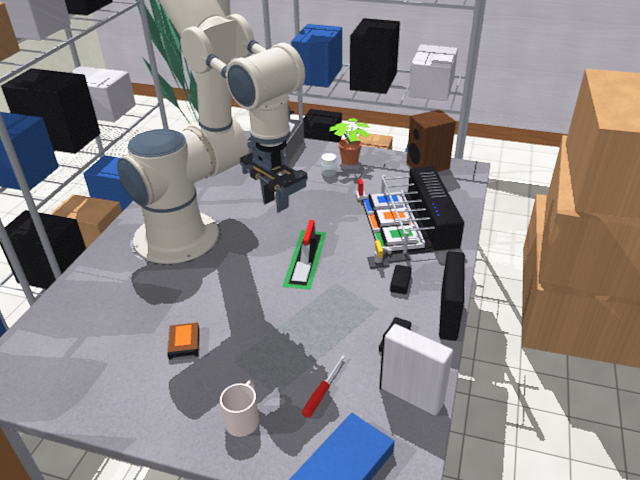

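Run:
```python
from bench import ctrl
ctrl.sleep(.3); print(ctrl.sign_off(), ctrl.current_t())
```

```text
the job is handed in; nothing more can be done
the job is handed in; nothing more can be done
```

The job is done and handed in at about 72 s of the 210 s allowed. I freed the clamp and pulled the tray out to its stop. Using only the lifter, I put the orange, blue and green drives in their own lanes. I then stood the lifter back on its mat, pushed the tray home and turned the knob back to lock it.

**Disturbance:** The green drive had been knocked about 3 cm aside before I picked it up, so I measured it again first. The brown look-alike and the other things on the bench were left alone.

**Last checks:**
- **Drives:** The final pictures show all three lying flat between the dividers, with bare lane floor showing in front of each.
- **Tray:** Its front edge is within 2 mm of where it was at the start.
- **Knob:** The bar lies across the slide, within about 1° of square to it. It was about 4° off when I started.
- **Lifter:** It stands on its mat within about 1° of the mat's direction. It pointed about 2° off the mat's line at the start, so it is now about 2° from its original heading.

**Other readings:** The first pull on the tray measured 108 mm in the pictures rather than 110. A second, firmer pull moved it no further, so I took that as fully out. No other checks failed or disagreed.

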